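# Lock the carving chest: fold the hasp, insert the shackle, press until it clicks

### The job

Lock the carving-tool chest. Fold the steel hasp flap down flat over the lock case, take the U-shaped shackle out of its wooden stand, put both legs down through the flap into the lock's two holes and press it home until it clicks and stays down by itself when let go. Feel for the bottom, never bear down on it with more than about 40 N, and do not shift the carved figure on the lid.

Things in the scene. Friction and masses are not known exactly. Their poses are not given: they have to be found in the camera images.
- chest: Light wooden tool chest with a dark lid, 200 (x) x 300 (y) x 80 mm high, fixed; origin at the centre of its underside, z up, -x is its front, where a dark steel lock case (50 x 92 mm, top face 78 mm up) is bolted, with two upright 13 mm holes.
- lock_mouth (a point): Point on the lock case's top face midway between its two holes, which lie 25 mm to either side along this frame's y; z up, axes as the chest's. The closed flap's top is 4 mm above it. Leg tips of a shackle merely dropped in rest about 26 mm below it on a hidden sprung ejector; from there it must be pressed 16 to 32 mm further, past two sprung pawls.
- hole_bottom (a point): Nominal bottom of the holes, 50 mm under lock_mouth; the true hard bottom lies up to 8 mm higher or lower, differing from lock to lock. Pressing, the resistance rises to 8 to 15 N (more if it leans), eases as the pawls snap into the leg grooves, and 2 mm past that click the bottom is hard. Unclicked, an ejector lifts the shackle again when let go; clicked, it stays, rising 2 mm.
- flap (a joint): Hasp flap angle, rad: 0 flat on the lock case, positive swung up; starts 0.4 to 0.8, stays where put. Steel plate 88 mm wide, 4 mm thick, reaching 65 mm forward (chest -x) of its hinge, two 18 mm holes over the lock's holes when closed, red tab at its free edge. Hinge axis along chest y, 29.5 mm behind lock_mouth and 5 mm above. A few newtons from above, e.g. between the holes, fold it down.
- shackle: Loose steel U, about 0.17 kg, 12 mm round bar, 95 mm high, 62 mm wide; origin at its centre, half-way up: leg tips 47.5 mm below, crown top 47.5 mm above. Legs 25 mm to either side along its y, z towards the crown, whose bar is level for 28 mm in the middle. Leg tips taper to 6 mm over 5 mm; grooves 9 to 17 mm above the tips. Starts upright in the stand, 28 mm deep. Both ways round fit the lock.
- stand: Dark wooden block 60 (x) x 110 (y) x 40 mm high with two 14 mm holes, fixed to the table; holds the shackle upright at the start. Origin at the centre of its underside.
- figure: Carved wooden figure 142 mm tall on a 50 x 60 mm foot, loose, standing at the rear left of the chest's lid; origin at the centre of its underside. Must not be shifted.
Mind the look-alikes: they are no part of the job. What is meant by the shackle is not blue, and is the larger of those in its own colour.

How it is judged:
By the outcome, as a careful person would: the job done as asked, in the order asked, and still so for the second after the job is handed in, with the robot touching nothing.
It also fails if it takes over 51 s, if anything falls off the work surface, if the arm or the gripper's body presses on something with over 40 N, if the wrist force passes 120 N, or if a joint passes its speed limit or range.

### The arm

A 6-joint arm with a two-finger parallel gripper is mounted at the origin on the work surface. World frame = base frame: x ahead of the robot, y to its left, z up, the work surface at z = 0. Lengths are in mm, angles in rad, forces in N, time in s.
With the tool pointing down it reaches from about 300 to 850 mm from the base axis. Payload 4.2 kg.
Tool frame: the origin (TCP) lies on the centre line of the jaws, within the pads' length; the fingertips stand 11 mm ahead of it and the grasp point (between the pads) lies 8 mm behind it; z points along the fingers, y is the line along which they close (so a half turn about z gives the same grasp; the last joint's range is limited). The gripper opens to 91 mm and grips with 3 to 60 N. Pads are 32 mm wide; open, the fingers measure 118 mm over their backs; the gripper's body (76 mm by 178 mm) begins 60 mm behind the grasp point.
Start: joints at [-1.284, 0.32, 1.565, -0, 1.257, -0.02], TCP at [173.658, -548.165, 224.976] pointing down, gripper open.
Joint ranges: [-3.11, 3.11], [-0.84, 2.01], [0.21, 2.61], [-1.34, 4.49], [0.05, 2.63], [-2.56, 2.56]. Speed limits (rad/s): [2.57, 2.57, 3.14, 3.14, 3.14, 3.14].

### API

Orientations are given as a unit quaternion [x, y, z, w].
In Python, from workcell import state, grab_frame, robot gives the robot as it stands.
- The arm moves only by the tool send_rows, never from a script. Its argument "series" is a list of rows, each a list of 3 entries, a list of its own where there are three numbers: the shift along the tool's x, y, z normalised to -1 to 1, where 1 is 500 mm, then the turn, a rotation vector about the tool's x, y, z normalised to -1 to 1, where 1 is 60 degrees, then the opening, from -1 (shut) to 1 (fully open). In form: [[[tx, ty, tz], [rx, ry, rz], claw], ...]. A call has 1 to 8 rows; each row is the pose to reach, as a shift and turn from the pose commanded when the call began, along the tool's axes at that moment; what a row does not reach only later rows make up. A row lasts 1/12 s, in which the tool goes at most 41.7 mm and 7.16 degrees, less where a joint would pass 70% of its speed; a pose out of reach is approached as far as the arm can. A call with a number of a shift or a turn outside -1 to 1 is refused whole. A call with a gripper value outside its range is refused whole. The fingers move at their own pace and stop on an object; "newtons" is the grip in N (left out, the last holds). Time passes only in rows, so rows that repeat a pose let the fingers close. It gives the time, the measured TCP pose, the force, the opening and the grip force at its end, in the units of the state.
- state(): the state, without advancing time (a new reading comes with each control period).
- grab_frame(name): name is "scene" or "side" or "wrist"; returns a dict with "color" (400x640x3 uint8, red, green, blue), "range_z" (400x640 float32, mm along the optical axis (not along the pixel's ray), 0 where there is no reading), "fx", "fy", "cx", "cy" (pixels), "R" (3x3) and "t" (3): a world point X has camera coordinates R X + t; the wrist camera has in their place "T_tool_cam" (4x4, takes a point from camera to tool coordinates, whose origin is the TCP and whose axes are the flange's). Camera axes: x right, y down, z forward; pixel columns grow to the right and rows downward; lengths in mm; the calibration is good to about 2 mm. A picture is of the moment at which its call begins: read the wrist's pose just before it.
- robot.finish_job(): hands the job in; it is judged then, once.
The state is a dict: "clock": time; "joints": joint angles; "joint_vel": joint speeds; "joint_efforts": joint torques, N m; "tcp_pos": TCP position; "tool_rot": TCP orientation; "wrist_force": force on the tool from outside, world axes, zero at the start; "wrist_torque": the same for the moment, N m; "finger_gap": opening from 0.0 (shut) to 1.0 (fully open); "grip_force": force on a finger pad.
Only numpy, scipy, OpenCV 4.12 (cv2) and the standard library are available. Lean on these libraries where they do the work, as an engineer would, in place of code of your own. Each camera call takes 0.05 s, during which the arm holds its last target. There are 200 camera calls.

## Working session

There is one attempt and no reset: what is moved stays moved. The work goes in short steps, Python scripts to look and compute and a tool call to move; the robot and the scene stay as the last step left them, time stands still between calls to the robot, and variables do not carry over. Pictures are saved under pics/ and viewed, at most 10 in all, crops included, and the job is handed in when it is done.

Besides the shell and the picture viewer there is one more tool, called after "Request:" as name(argument=value, ...) on one line, values as JSON. send_rows: Moves the arm, as the interface text tells. Scaled input: -1 to 1 covers 500 mm each way for a shift and 60 degrees each way for a turn. Its arguments: {"type":"object","properties":{"series":{"type":"array"},"newtons":{"type":"number"}},"required":["series"]}

```bash
ls; mkdir -p pics
python3 - <<'E'
from workcell import state, grab_frame, robot
import cv2,pickle
s=state();print({k:s[k] for k in('clock','tcp_pos','tool_rot','wrist_force','finger_gap')})
f={n:grab_frame(n) for n in('scene','side')}
pickle.dump(f,open('f0.pkl','wb'))
for n in f:
    cv2.imwrite(f'pics/{n}0.png',f[n]['color'][:,:,::-1]);print(n,f[n]['fx'],f[n]['R'],f[n]['t'])
E
```

```text
pics
{'clock': 0.0, 'tcp_pos': array([ 173.52582847, -547.68562935,  224.10038253]), 'tool_rot': array([ 9.88255927e-01,  1.52805172e-01, -1.15178965e-04, -8.87967626e-04]), 'wrist_force': array([0.8556634 , 0.47285085, 0.50440903]), 'finger_gap': 1.0030455136854497}
scene 484.3220752237673 [[ 0.73379816  0.67936684  0.00098065]
 [ 0.34951266 -0.37627727 -0.85805379]
 [-0.5825643   0.62998104 -0.51355888]] [-440.77980821 -135.95527766 1333.77536889]
side 477.67920494540175 [[ 0.87617054 -0.48177016 -0.01492294]
 [-0.34950798 -0.61370278 -0.70796403]
 [ 0.3319177   0.62551291 -0.70609082]] [-522.34191365  270.41226643  837.5423247 ]
```

View pics/scene0.png

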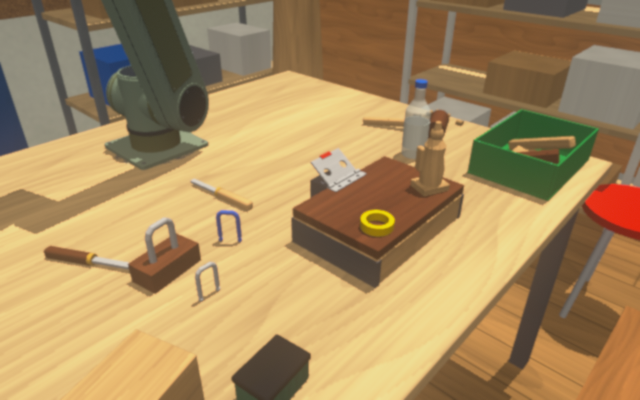

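View pics/side0.png

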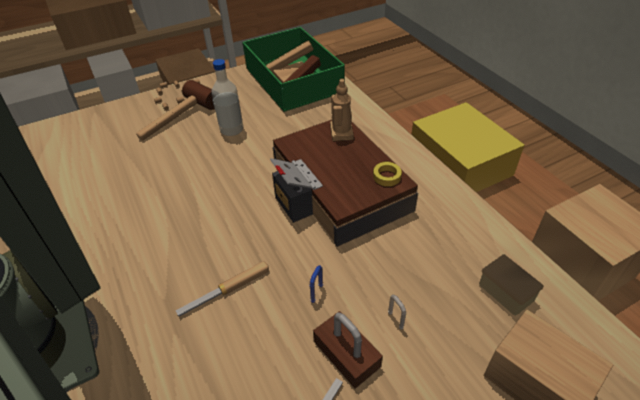

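The scene view shows the grey shackle in its stand at (160,245), a blue and a smaller grey look-alike at (229,226) and (207,281), the chest at (380,215) and the raised flap at (337,168). In the side view, the stand is at (347,348), the chest at (345,185) and the flap at (297,173). Next I'll measure these with depth.

```bash
cat > h.py <<'E'
import numpy as np, cv2
from scipy.spatial.transform import Rotation as Ro
def cloud(f,T=None):
    z=f['range_z'];v,u=np.mgrid[:z.shape[0],:z.shape[1]]
    c=np.stack([(u-f['cx'])/f['fx']*z,(v-f['cy'])/f['fy']*z,z],-1)
    if T is None: return (c-f['t'])@f['R']
    return c@T[:3,:3].T+T[:3,3]
def toolT(s):
    T=np.eye(4);T[:3,:3]=Ro.from_quat(s['tool_rot']).as_matrix();T[:3,3]=s['tcp_pos'];return T
def rect(p):
    (c,wh,a)=cv2.minAreaRect(p[:,:2].astype(np.float32));return np.round(c,1),np.round(wh,1),round(a,2)
def box(P,f,b):
    m=np.zeros(P.shape[:2],bool);m[b[1]:b[3],b[0]:b[2]]=1
    return m&(f['range_z']>0)
def sel(P,m,lo,hi): 
    return P[m&(P[...,2]>lo)&(P[...,2]<hi)]
def rob(p):
    k=np.ones(len(p),bool)
    for _ in range(3):
        c=np.median(p[k],0); d=np.linalg.norm(p-c,axis=1); k=d<3*np.median(d[k])
    return p[k]
E
python3 - <<'E'
import pickle;from h import *
f=pickle.load(open('f0.pkl','rb'))
B={'scene':dict(lid=(285,150,475,285),stand=(125,210,205,295),flap=(300,140,370,200)),
'side':dict(lid=(265,115,425,245),stand=(305,300,390,390),flap=(265,150,325,225))}
for n in f:
    F=f[n];P=cloud(F);hsv=cv2.cvtColor(F['color'],cv2.COLOR_RGB2HSV)
    for k,(lo,hi) in dict(lid=(74,86),stand=(35,45)).items():
        m=box(P,F,B[n][k])&(hsv[...,1]>60)&(hsv[...,0]<20)
        p=rob(sel(P,m,lo,hi));print(n,k,len(p),np.round(np.median(p,0),1),rect(p))
    m=box(P,F,B[n]['stand'])&(hsv[...,1]<60)
    p=sel(P,m,50,130);print(n,'shackle',len(p),p.min(0).round(1),p.max(0).round(1),rect(p))
    c=sel(P,m,p[:,2].max()-12,130);print('crown',len(c),np.median(c,0).round(1),rect(c))
    m=box(P,F,B[n]['flap'])
    p=P[m&(hsv[...,1]<60)&(hsv[...,2]>120)];p=p[(p[:,2]>70)&(p[:,2]<150)]
    print(n,'flap',len(p),np.median(p,0).round(1),p.min(0).round(1),p.max(0).round(1))
    c=np.median(p,0);q=p[np.linalg.norm(p-c,axis=1)<60];print('normal',np.linalg.svd(q-q.mean(0))[2][2].round(3))
    r=P[m&(hsv[...,1]>150)&((hsv[...,0]<6)|(hsv[...,0]>174))&(hsv[...,2]>130)];print('tab',len(r),np.median(r,0).round(1))
E
```

```text
scene lid 7061 [685.7  66.4  80.3] (array([662. ,  92.3]), array([253.8, 302.6]), 0.83)
scene stand 1317 [ 492.9 -278.5   40.3] (array([ 523.8, -266.2]), array([142.3, 111.8]), 10.71)
scene shackle 416 [ 480.6 -303.8   50.3] [ 599.5 -247.3  108.9] (array([ 538.5, -282.3]), array([ 54.9, 120.3]), 82.16)
crown 153 [ 488.3 -278.3  104.3] (array([ 487.8, -275.3]), array([11.9, 53.1]), 6.97)
scene flap 1104 [575.4  89.8  93.4] [536.   42.   77.4] [612.9 145.8 121.5]
normal [0.495 0.009 0.869]
tab 24 [541.   90.1 120.8]
side lid 6821 [673.1  67.2  82.6] (array([662.5,  93.7]), array([250.9, 304. ]), 1.16)
side stand 1806 [ 477.9 -285.2   42. ] (array([ 484.7, -273.4]), array([ 61.3, 112. ]), 10.96)
side shackle 420 [ 474.5 -304.5   50.3] [ 493.7 -248.2  111. ] (array([ 484.8, -276. ]), array([11.4, 58.3]), 10.98)
crown 221 [ 484.1 -276.3  107. ] (array([ 484.5, -274.7]), array([11.4, 52.8]), 11.08)
side flap 422 [591.1  88.   88.8] [534.4  43.6  80.8] [612.2 142.9 123.8]
normal [-0.47  -0.006 -0.882]
tab 20 [537.4  92.8 125.6]
```

```bash
cat >> h.py <<'E'
def plan(pos,a,s=None):
    """normalised tool-axis shift/turn from current pose to pos with tool x at yaw a deg, pointing down"""
    from workcell import state
    s=s or state();R=Ro.from_quat(s['tool_rot'])
    G=Ro.from_quat([np.cos(np.radians(a)/2),np.sin(np.radians(a)/2),0,0])
    d=R.inv().apply(np.array(pos)-s['tcp_pos']);r=(R.inv()*G).as_rotvec(degrees=True)
    print('shift',(d/500).round(4),'turn',(r/60).round(4),'| pos',s['tcp_pos'].round(1),'F',s['wrist_force'].round(1),'t',round(s['clock'],2),'rows>=',np.linalg.norm(d)/41.7,np.linalg.norm(r)/7.16)
E
python3 - <<'E'
import pickle;from h import *
plan([555,91,200],91)
f=pickle.load(open('f0.pkl','rb'))
F=f['scene'];P=cloud(F);print(rect(rob(sel(P,box(P,F,(400,115,460,200)),100,215))))
E
```

```text
shift [ 1.1131 -0.9873  0.05  ] turn [-1.3000e-03 -1.0000e-03 -1.2237e+00] | pos [ 173.5 -547.7  224.2] F [0.2 0.3 0.2] t 0.1 rows>= 17.85045179487388 10.254232229794088
(array([738.7, 171.9]), array([57.1, 30.8]), 22.79)
```

Request:
send_rows(series=[[[0.49, -0.435, 0.02], [0, 0, -0.61], -1], [[0.49, -0.435, 0.02], [0, 0, -0.61], -1], [[0.49, -0.435, 0.02], [0, 0, -0.61], -1], [[0.49, -0.435, 0.02], [0, 0, -0.61], -1], [[0.49, -0.435, 0.02], [0, 0, -0.61], -1], [[0.49, -0.435, 0.02], [0, 0, -0.61], -1], [[0.49, -0.435, 0.02], [0, 0, -0.61], -1], [[0.49, -0.435, 0.02], [0, 0, -0.61], -1]])

```text
clock: 0.77
tcp_pos: [342.0, -264.4, 214.7]
tool_rot: [0.89, 0.455, 0.0, -0.0]
wrist_force: [0.7, -0.8, 1.3]
finger_gap: 0.449
grip_force: 0.0
```

```bash
python3 -c "
from h import *;plan([555,91,200],91)"
```

```text
shift [ 0.8257 -0.0703  0.0298] turn [-3.000e-04 -6.000e-04 -6.135e-01] | pos [ 342.  -264.4  214.7] F [ 0.7 -0.8  1.3] t 0.77 rows>= 9.942257859608079 5.14102400517229
```

Request:
send_rows(series=[[[0.825, -0.07, 0.03], [0, 0, -0.613], -1], [[0.825, -0.07, 0.03], [0, 0, -0.613], -1], [[0.825, -0.07, 0.03], [0, 0, -0.613], -1], [[0.825, -0.07, 0.03], [0, 0, -0.613], -1], [[0.825, -0.07, 0.03], [0, 0, -0.613], -1], [[0.825, -0.07, 0.03], [0, 0, -0.613], -1], [[0.825, -0.07, 0.03], [0, 0, -0.613], -1], [[0.825, -0.07, 0.03], [0, 0, -0.613], -1]])

```text
clock: 1.43
tcp_pos: [513.4, 20.9, 202.5]
tool_rot: [0.701, 0.713, -0.0, -0.0]
wrist_force: [1.0, -0.8, 0.1]
finger_gap: 0.006
grip_force: 0.0
```

```bash
python3 -c "
from h import *;plan([555,91,200],91)"
```

```text
shift [0.1388 0.0857 0.005 ] turn [-0.0005  0.0003 -0.0002] | pos [513.4  20.9 202.5] F [ 1.  -0.8  0.1] t 1.43 rows>= 1.9566685875100471 0.004698781270704218
```

Request:
send_rows(series=[[[0.139, 0.086, 0.005], [0, 0, 0], -1], [[0.139, 0.086, 0.005], [0, 0, 0], -1], [[0.139, 0.086, 0.005], [0, 0, 0], -1], [[0.139, 0.086, 0.08], [0, 0, 0], -1], [[0.139, 0.086, 0.15], [0, 0, 0], -1], [[0.139, 0.086, 0.165], [0, 0, 0], -1], [[0.139, 0.086, 0.175], [0, 0, 0], -1], [[0.139, 0.086, 0.185], [0, 0, 0], -1]])

```text
clock: 2.1
tcp_pos: [555.3, 88.7, 111.0]
tool_rot: [0.701, 0.713, 0.0, 0.0]
wrist_force: [0.8, 0.0, 1.1]
finger_gap: 0.005
grip_force: 0.5
```

Request:
send_rows(series=[[[0, 0, 0.01], [0, 0, 0], -1], [[0, 0, 0.018], [0, 0, 0], -1], [[0, 0, 0.025], [0, 0, 0], -1], [[0, 0, 0.03], [0, 0, 0], -1], [[0, 0, 0.034], [0, 0, 0], -1], [[0, 0, 0.035], [0, 0, 0], -1]])

```text
clock: 2.6
tcp_pos: [555.1, 88.9, 93.7]
tool_rot: [0.701, 0.713, 0.0, 0.0]
wrist_force: [-1.9, -1.4, 7.6]
finger_gap: 0.002
grip_force: 4.1
```

Request:
send_rows(series=[[[0, 0, 0.002], [0, 0, 0], -1], [[0, 0, 0.003], [0, 0, 0], -1], [[0, 0, 0.003], [0, 0, 0], -1]])

```text
clock: 2.85
tcp_pos: [555.1, 88.8, 93.6]
tool_rot: [0.701, 0.713, 0.001, 0.001]
wrist_force: [-4.2, -1.4, 12.4]
finger_gap: 0.003
grip_force: 6.5
```

Request:
send_rows(series=[[[0, 0, -0.04], [0, 0, 0], -1], [[0, 0, -0.12], [0, 0, 0], 1], [[0, 0, -0.2], [0, 0, 0], 1], [[0, 0, -0.25], [0, 0, 0], 1], [[0, 0, -0.25], [0, 0, 0], 1], [[0, 0, -0.25], [0, 0, 0], 1]])

```text
clock: 3.35
tcp_pos: [555.6, 89.2, 218.1]
tool_rot: [0.701, 0.713, 0.002, 0.001]
wrist_force: [0.6, -0.2, -0.5]
finger_gap: 0.34
grip_force: 0.0
```

Run:
```python
from workcell import *;from h import *;import pickle
s=state();f=grab_frame('wrist');pickle.dump((s,f),open('w1.pkl','wb'))
cv2.imwrite('pics/w1.png',f['color'][:,:,::-1]);print(s['tcp_pos'],f['T_tool_cam'].round(3),f['fx'])
```

```text
[555.64260727  89.15411693 218.07459831] [[ 0.00000e+00 -9.57000e-01 -2.91000e-01  8.19300e+01]
 [ 1.00000e+00  1.00000e-03 -0.00000e+00 -3.59000e-01]
 [ 0.00000e+00 -2.91000e-01  9.57000e-01 -1.58613e+02]
 [ 0.00000e+00  0.00000e+00  0.00000e+00  1.00000e+00]] 276.7982267958309
```

View pics/w1.png

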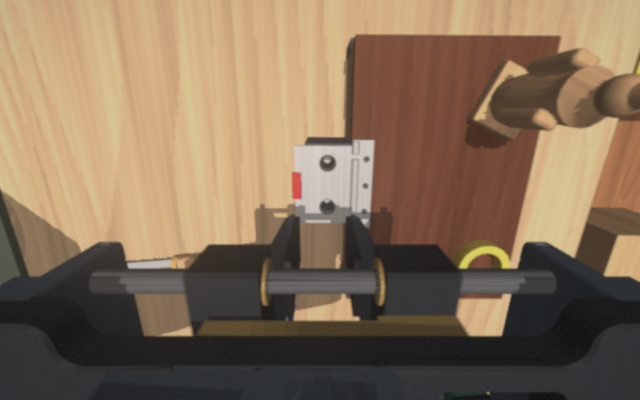

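The flap lies flat. Its holes are at (328,162) and (328,206), and the red tab is at (297,185). I'll cast rays through the hole centres.

Run:
```python
import pickle;from h import *
s,f=pickle.load(open('w1.pkl','rb'));T=toolT(s)@f['T_tool_cam'];T[:3,3]
g=cv2.cvtColor(f['color'],cv2.COLOR_RGB2GRAY)
def ray(u,v,z):
    d=T[:3,:3]@[(u-f['cx'])/f['fx'],(v-f['cy'])/f['fy'],1];o=T[:3,3];return o+d*(z-o[2])/d[2]
H=[]
for b in((315,150,341,175),(315,196,341,214)):
    n,l,st,c=cv2.connectedComponentsWithStats((g[b[1]:b[3],b[0]:b[2]]<110).astype(np.uint8))
    i=1+np.argmax(st[1:,4]);u,v=c[i]+np.array(b[:2]);print(u,v,st[i]);H.append(ray(u,v,81))
H=np.array(H);print(H.round(1),H.mean(0).round(1),np.linalg.norm(H[0]-H[1]),np.degrees(np.arctan2(*(H[0]-H[1])[:2])))
P=cloud(f,T);hsv=cv2.cvtColor(f['color'],cv2.COLOR_RGB2HSV)
m=box(P,f,(340,30,560,140))&(hsv[...,1]>60)&(hsv[...,0]<20);p=rob(sel(P,m,74,86));print('lid',np.median(p,0),rect(p))
m=box(P,f,(290,135,380,225))&(hsv[...,1]<60)&(hsv[...,2]>110);p=rob(sel(P,m,74,95));print('flap',np.median(p,0),rect(p))
plan([486,-274,220],101)
```

```text
327.5079365079365 164.12698412698413 [  5   7  15  14 126]
327.40506329113924 207.373417721519 [  5   5  16  13 158]
[[561.  115.8  81. ]
 [562.   66.3  81. ]] [561.5  91.1  81. ] 49.520289258812916 -1.1645551489464798
lid [662.37690366 202.23584642  78.76198826] (array([685.1, 194.2]), array([200.1,  99.9]), 0.97)
flap [571.35959246  98.18479491  81.25449316] (array([568.3,  94.3]), array([84.8, 95.4]), 0.54)
shift [-0.7236 -0.1493 -0.0075] turn [ 3.000e-04  1.000e-04 -1.673e-01] | pos [554.6  89.  216.3] F [ 0.1 -0.8 -1.1] t 3.4 rows>= 8.85886133926157 1.4022148024381589
```

Request:
send_rows(series=[[[-0.8, -0.13, -0.01], [0, 0, -0.167], 1], [[-0.8, -0.13, -0.01], [0, 0, -0.167], 1], [[-0.8, -0.13, -0.01], [0, 0, -0.167], 1], [[-0.8, -0.13, -0.01], [0, 0, -0.167], 1], [[-0.8, -0.13, -0.01], [0, 0, -0.167], 1], [[-0.8, -0.13, -0.01], [0, 0, -0.167], 1], [[-0.8, -0.13, -0.01], [0, 0, -0.167], 1], [[-0.8, -0.13, -0.01], [0, 0, -0.167], 1]])

```text
clock: 4.07
tcp_pos: [505.7, -239.3, 218.3]
tool_rot: [0.636, 0.771, -0.0, -0.002]
wrist_force: [1.4, 0.1, 0.2]
finger_gap: 0.967
grip_force: 0.0
```

Request:
send_rows(series=[[[-0.14, -0.01, 0], [0, 0, 0], 1], [[-0.14, -0.01, 0], [0, 0, 0], 1], [[-0.14, -0.01, 0], [0, 0, 0], 1]])

```text
clock: 4.32
tcp_pos: [515.0, -312.6, 217.6]
tool_rot: [0.638, 0.77, -0.001, -0.001]
wrist_force: [-0.0, 0.4, -0.3]
finger_gap: 0.998
grip_force: 0.0
```

Run:
```python
from workcell import *;from h import *;import pickle
s=state();f=grab_frame('wrist');pickle.dump((s,f),open('w2.pkl','wb'))
cv2.imwrite('pics/w2.png',f['color'][:,:,::-1]);print(s['tcp_pos'],s['clock'],s['finger_gap'])
T=toolT(s)@f['T_tool_cam'];P=cloud(f,T);hsv=cv2.cvtColor(f['color'],cv2.COLOR_RGB2HSV)
near=np.linalg.norm(P[...,:2]-[486,-274],axis=-1)<80
m=near&(hsv[...,1]>60)&(hsv[...,0]<20)&(f['range_z']>0);p=sel(P,m,35,45);print('stand',len(p),rect(p))
near=np.linalg.norm(P[...,:2]-[486,-274],axis=-1)<40
m=near&(hsv[...,1]<60);p=sel(P,m,98,112);print('crown',len(p),np.median(p,0),rect(p))
plan([486,-274,120],101)
```

```text
[ 514.99217352 -312.62893315  217.56850869] 4.3167 0.9984666528621396
stand 3804 (array([ 484.3, -274.2]), array([ 60. , 109.5]), 10.17)
crown 570 [ 484.30374286 -272.18904431  104.07473454] (array([ 484.2, -273.7]), array([11.5, 52.8]), 11.74)
shift [ 0.0803 -0.0425  0.1956] turn [-0.0031 -0.0026 -0.004 ] | pos [ 514.7 -309.7  217.6] F [ 0.   0.3 -0.6] t 4.37 rows>= 2.5855511646690417 0.04750523651604424
```

View pics/w2.png

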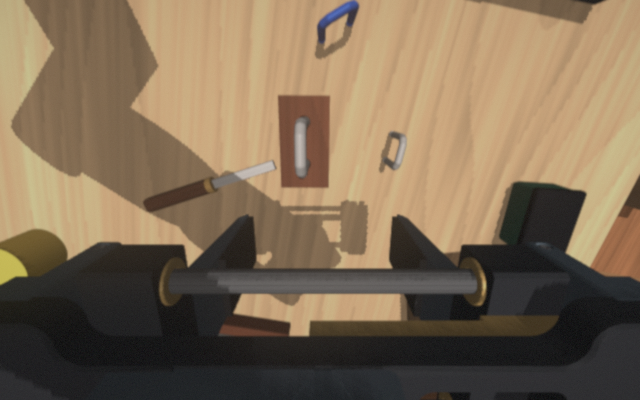

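The stand is centred at about (302,142), and the shackle's crown runs from (302,120) to (302,175). Measured centre is (484.3,-274) with yaw 11°, and the look-alikes are well clear of the path.

Request:
send_rows(series=[[[0.08, -0.046, 0.08], [0, 0, 0], 1], [[0.08, -0.046, 0.16], [0, 0, 0], 1], [[0.08, -0.046, 0.16], [0, 0, 0], 1], [[0.08, -0.046, 0.16], [0, 0, 0], 1]])

```text
clock: 4.7
tcp_pos: [481.4, -268.7, 135.6]
tool_rot: [0.636, 0.772, -0.001, -0.006]
wrist_force: [-0.1, -0.2, -0.5]
finger_gap: 1.001
grip_force: 0.0
```

```bash
python3 -c "
from h import *;plan([484.3,-274,91],101.2)"
```

```text
shift [-0.0122  0.0043  0.0891] turn [-0.0084 -0.008  -0.0023] | pos [ 481.4 -268.7  135.6] F [-0.1 -0.2 -0.5] t 4.7 rows>= 1.0794032664682596 0.09900966448279894
```

Request:
send_rows(series=[[[-0.01, 0.004, 0.03], [0, 0, 0], 1], [[-0.01, 0.004, 0.06], [0, 0, 0], 1], [[-0.01, 0.004, 0.087], [0, 0, 0], 1], [[-0.01, 0.004, 0.087], [0, 0, 0], 1], [[-0.01, 0.004, 0.087], [0, 0, 0], 1]])

```text
clock: 5.12
tcp_pos: [488.8, -276.8, 97.1]
tool_rot: [0.636, 0.772, 0.0, -0.0]
wrist_force: [0.4, 0.2, 0.2]
finger_gap: 1.001
grip_force: 0.0
```

```bash
python3 -c "
from h import *;plan([484.3,-274,91],101.2)"
```

```text
shift [ 0.0071 -0.0078  0.0122] turn [-0.0003 -0.0004 -0.0031] | pos [ 488.8 -276.8   97.1] F [0.4 0.2 0.2] t 5.12 rows>= 0.19352943747833287 0.026181140504883196
```

Request:
send_rows(series=[[[0.007, -0.008, 0.012], [0, 0, 0], 1], [[0.007, -0.008, 0.012], [0, 0, 0], 1], [[0.007, -0.008, 0.012], [0, 0, 0], -1], [[0.007, -0.008, 0.012], [0, 0, 0], -1], [[0.007, -0.008, 0.012], [0, 0, 0], -1], [[0.007, -0.008, 0.012], [0, 0, 0], -1], [[0.007, -0.008, 0.012], [0, 0, 0], -1], [[0.007, -0.008, 0.012], [0, 0, 0], -1]], newtons=15)

```text
clock: 5.78
tcp_pos: [483.9, -274.6, 91.1]
tool_rot: [0.636, 0.771, -0.0, 0.0]
wrist_force: [0.1, 0.1, 0.1]
finger_gap: 0.594
grip_force: 0.0
```

Request:
send_rows(series=[[[0, 0, 0], [0, 0, 0], -1], [[0, 0, 0], [0, 0, 0], -1], [[0, 0, 0], [0, 0, 0], -1], [[0, 0, 0], [0, 0, 0], -1], [[0, 0, 0], [0, 0, 0], -1], [[0, 0, 0], [0, 0, 0], -1]])

```text
clock: 6.28
tcp_pos: [483.9, -274.5, 91.0]
tool_rot: [0.636, 0.771, -0.0, 0.0]
wrist_force: [-0.2, 0.2, 0.0]
finger_gap: 0.157
grip_force: 0.0
```

Request:
send_rows(series=[[[0, 0, 0], [0, 0, 0], -1], [[0, 0, 0], [0, 0, 0], -1], [[0, 0, 0], [0, 0, 0], -1]])

```text
clock: 6.53
tcp_pos: [483.8, -274.5, 91.0]
tool_rot: [0.636, 0.772, -0.0, 0.0]
wrist_force: [-0.4, -1.1, 0.1]
finger_gap: 0.128
grip_force: 15.0
```

Request:
send_rows(newtons=50, series=[[[0, 0, 0], [0, 0, 0], -1], [[0, 0, 0], [0, 0, 0], -1], [[0, 0, 0], [0, 0, 0], -1]])

```text
clock: 6.78
tcp_pos: [483.8, -274.5, 90.9]
tool_rot: [0.636, 0.772, -0.0, 0.0]
wrist_force: [0.1, 0.7, -0.8]
finger_gap: 0.122
grip_force: 50.0
```

Request:
send_rows(series=[[[0, 0, -0.02], [0, 0, 0], -1], [[0, 0, -0.05], [0, 0, 0], -1], [[0, 0, -0.09], [0, 0, 0], -1], [[0, 0, -0.15], [0, 0, 0], -1], [[0, 0, -0.22], [0, 0, 0], -1], [[0, 0, -0.25], [0, 0, 0], -1], [[0, 0, -0.25], [0, 0, 0], -1], [[0, 0, -0.25], [0, 0, 0], -1]])

```text
clock: 7.45
tcp_pos: [483.8, -274.5, 216.6]
tool_rot: [0.636, 0.772, 0.0, 0.001]
wrist_force: [0.2, 0.4, -2.5]
finger_gap: 0.12
grip_force: 50.0
```

Run:
```python
from h import *
from workcell import *
plan([561.5,91.1,215],91)
s=state()
for n in('scene','side'):
    f=grab_frame(n);P=cloud(f);hsv=cv2.cvtColor(f['color'],cv2.COLOR_RGB2HSV)
    d=P-s['tcp_pos'];m=(np.linalg.norm(d[...,:2],axis=-1)<45)&(f['range_z']>0)&(hsv[...,2]>100)&(hsv[...,1]<60)
    p=P[m&(P[...,2]>80)&(P[...,2]<s['tcp_pos'][2]-12)]
    print(n,len(p),p.min(0).round(1),p.max(0).round(1),rect(p))
    for lo in range(100,200,20):
        q=p[(p[:,2]>lo)&(p[:,2]<lo+20)]
        if len(q)>8: print(lo,len(q),rect(q))
    u,v=(f['R']@s['tcp_pos']+f['t'])[:2]/(f['R']@s['tcp_pos']+f['t'])[2]*f['fx']+[f['cx'],f['cy']]
    u,v=int(u),int(v);cv2.imwrite(f'pics/{n}3.png',cv2.resize(f['color'][max(v-60,0):v+100,max(u-80,0):u+80,::-1],None,fx=3,fy=3))
```

```text
shift [0.6882 0.2919 0.0028] turn [0.0009 0.0008 0.1663] | pos [ 483.8 -274.5  216.6] F [ 0.2  0.4 -2.5] t 7.45 rows>= 8.962875184199177 1.3939559303124787
scene 341 [ 477.1 -304.1  144.4] [ 497.3 -246.3  204.5] (array([ 488.1, -275.4]), array([10.6, 58.7]), 12.74)
140 57 (array([ 487.9, -275.1]), array([ 9.4, 57.1]), 13.67)
160 123 (array([ 488.4, -275.4]), array([ 8.6, 58.6]), 10.24)
180 136 (array([ 488.2, -275.1]), array([ 8.9, 58.2]), 10.65)
side 13 [ 473.7 -301.4  145. ] [ 492.  -244.6  155.8] (array([ 482.8, -273.1]), array([ 9.1, 58.8]), 10.38)
140 13 (array([ 482.8, -273.1]), array([ 9.1, 58.8]), 10.38)
```

View pics/side3.png

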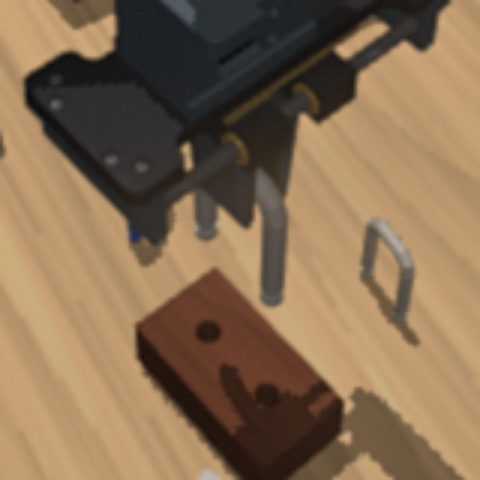

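Crop: the shackle hangs upright in the jaws, clear of the stand; its leg tips are at about (205,233) and (270,298). Now I'll carry it to the lock.

Request:
send_rows(series=[[[0.08, 0.034, 0], [0, 0, 0.02], -1], [[0.16, 0.068, 0], [0, 0, 0.166], -1], [[0.24, 0.102, 0], [0, 0, 0.166], -1], [[0.32, 0.136, 0], [0, 0, 0.166], -1], [[0.4, 0.17, 0], [0, 0, 0.166], -1], [[0.48, 0.204, 0], [0, 0, 0.166], -1], [[0.56, 0.238, 0], [0, 0, 0.166], -1], [[0.64, 0.272, 0.003], [0, 0, 0.166], -1]])

```text
clock: 8.22
tcp_pos: [551.7, 50.0, 213.0]
tool_rot: [0.701, 0.713, -0.001, -0.001]
wrist_force: [0.9, -0.2, -1.4]
finger_gap: 0.123
grip_force: 50.0
```

```bash
python3 -c "
from h import *;plan([561.5,91.1,185],91)"
```

```text
shift [0.0818 0.0213 0.0558] turn [-0.0036  0.0003  0.0003] | pos [551.7  50.  213. ] F [ 0.9 -0.2 -1.4] t 8.22 rows>= 1.2149639105565488 0.030252181031155154
```

Request:
send_rows(series=[[[0.048, 0.02, 0], [0, 0, 0], -1], [[0.048, 0.02, 0.05], [0, 0, 0], -1], [[0.048, 0.02, 0.055], [0, 0, 0], -1], [[0.048, 0.02, 0.055], [0, 0, 0], -1], [[0.048, 0.02, 0.055], [0, 0, 0], -1]])

```text
clock: 8.63
tcp_pos: [561.5, 71.5, 186.5]
tool_rot: [0.701, 0.713, -0.001, -0.001]
wrist_force: [-0.5, 0.2, -2.0]
finger_gap: 0.118
grip_force: 50.0
```

Run:
```python
from h import *
from workcell import *
plan([561.5,91.1,168],91)
s=state();f=grab_frame('scene')
c=f['R']@s['tcp_pos']+f['t'];u,v=(c[:2]/c[2]*f['fx']+[f['cx'],f['cy']]).astype(int)
cv2.imwrite('pics/scene4.png',cv2.resize(f['color'][v-40:v+90,u-70:u+70,::-1],None,fx=4,fy=4))
g=grab_frame('side')
c=g['R']@s['tcp_pos']+g['t'];u,v=(c[:2]/c[2]*g['fx']+[g['cx'],g['cy']]).astype(int)
cv2.imwrite('pics/side4.png',cv2.resize(g['color'][v-30:v+90,u-70:u+70,::-1],None,fx=4,fy=4))
```

```text
shift [0.0392 0.0008 0.037 ] turn [-0.0027  0.0005 -0.0005] | pos [561.5  71.5 186.5] F [-0.5  0.2 -2. ] t 8.63 rows>= 0.6465321553044124 0.023358591867969358
```

View pics/side4.png

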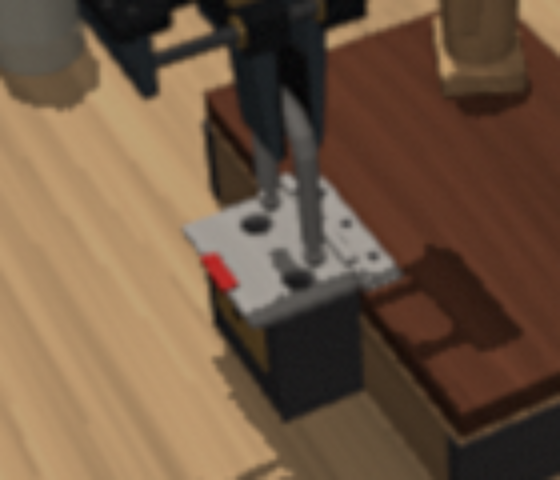

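The crop shows the leg tips at (270,200) and (315,258), still short of the flap holes at (257,222) and (298,278), which matches the measured 20 mm y error.

Request:
send_rows(series=[[[0.039, 0.001, 0.01], [0, 0, 0], -1], [[0.039, 0.001, 0.02], [0, 0, 0], -1], [[0.039, 0.001, 0.02], [0, 0, 0], -1], [[0.039, 0.001, 0.02], [0, 0, 0], -1]])

```text
clock: 9.07
tcp_pos: [562.3, 90.9, 177.6]
tool_rot: [0.701, 0.713, -0.0, 0.0]
wrist_force: [-0.5, 0.7, -1.7]
finger_gap: 0.122
grip_force: 50.0
```

Run:
```python
from h import *
from workcell import *
plan([561.5,91.1,168],91)
s=state();I=[]
for n in('scene','side'):
    f=grab_frame(n)
    q=np.array([561.5,91.1,95]);c=f['R']@q+f['t'];u,v=(c[:2]/c[2]*f['fx']+[f['cx'],f['cy']]).astype(int)
    I.append(cv2.resize(f['color'][v-45:v+35,u-40:u+40,::-1],(400,400),interpolation=cv2.INTER_CUBIC))
cv2.imwrite('pics/both5.png',np.hstack(I))
```

```text
shift [ 0.0005 -0.0016  0.0193] turn [ 0.      0.0006 -0.0001] | pos [562.3  90.9 177.6] F [-0.5  0.7 -1.7] t 9.07 rows>= 0.232036266628447 0.005144032261309123
```

View pics/both5.png

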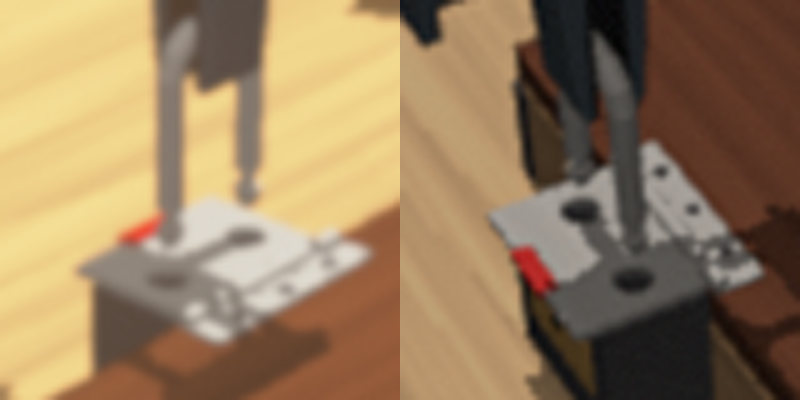

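Both views show the tips straight above the holes: left tips (170,240) and (247,195) over holes (168,278) and (245,237), right tips (580,178) and (633,245) over holes (580,210) and (632,280). Lowering now.

Request:
send_rows(series=[[[0, -0.001, 0.015], [0, 0, 0], -1], [[0, -0.001, 0.025], [0, 0, 0], -1], [[0, -0.001, 0.035], [0, 0, 0], -1], [[0, -0.001, 0.042], [0, 0, 0], -1], [[0, -0.001, 0.048], [0, 0, 0], -1], [[0, -0.001, 0.05], [0, 0, 0], -1]])

```text
clock: 9.67
tcp_pos: [561.6, 91.6, 151.6]
tool_rot: [0.701, 0.713, -0.001, -0.0]
wrist_force: [1.3, -0.2, -2.1]
finger_gap: 0.123
grip_force: 50.0
```

Tips are 5 mm inside the lock with no contact force.

Request:
send_rows(series=[[[0, 0, 0.006], [0, 0, 0], -1], [[0, 0, 0.012], [0, 0, 0], -1], [[0, 0, 0.018], [0, 0, 0], -1], [[0, 0, 0.024], [0, 0, 0], -1], [[0, 0, 0.03], [0, 0, 0], -1], [[0, 0, 0.036], [0, 0, 0], -1], [[0, 0, 0.036], [0, 0, 0], -1]])

```text
clock: 10.25
tcp_pos: [561.6, 91.6, 133.7]
tool_rot: [0.701, 0.713, -0.0, -0.0]
wrist_force: [-0.2, 0.0, -1.2]
finger_gap: 0.119
grip_force: 50.0
```

Request:
send_rows(series=[[[0, 0, 0.004], [0, 0, 0], -1], [[0, 0, 0.008], [0, 0, 0], -1], [[0, 0, 0.012], [0, 0, 0], -1], [[0, 0, 0.016], [0, 0, 0], -1], [[0, 0, 0.02], [0, 0, 0], -1], [[0, 0, 0.024], [0, 0, 0], -1], [[0, 0, 0.024], [0, 0, 0], -1]])

```text
clock: 10.83
tcp_pos: [562.0, 91.8, 122.3]
tool_rot: [0.701, 0.713, 0.0, 0.0]
wrist_force: [-1.4, 1.2, 1.5]
finger_gap: 0.119
grip_force: 50.0
```

Request:
send_rows(series=[[[0, 0, 0.002], [0, 0, 0], -1], [[0, 0, 0.004], [0, 0, 0], -1], [[0, 0, 0.006], [0, 0, 0], -1], [[0, 0, 0.008], [0, 0, 0], -1], [[0, 0, 0.008], [0, 0, 0], -1]])

```text
clock: 11.25
tcp_pos: [562.1, 91.7, 118.4]
tool_rot: [0.701, 0.713, 0.0, 0.0]
wrist_force: [-0.2, 0.7, 2.6]
finger_gap: 0.122
grip_force: 50.0
```

Request:
send_rows(series=[[[0, 0, 0.002], [0, 0, 0], -1], [[0, 0, 0.004], [0, 0, 0], -1], [[0, 0, 0.006], [0, 0, 0], -1], [[0, 0, 0.006], [0, 0, 0], -1]])

```text
clock: 11.58
tcp_pos: [562.3, 91.8, 116.1]
tool_rot: [0.701, 0.713, 0.0, 0.0]
wrist_force: [-0.7, 0.4, 6.1]
finger_gap: 0.124
grip_force: 50.0
```

Request:
send_rows(series=[[[0, 0, 0.002], [0, 0, 0], -1], [[0, 0, 0.004], [0, 0, 0], -1], [[0, 0, 0.004], [0, 0, 0], -1]])

```text
clock: 11.83
tcp_pos: [562.3, 91.8, 114.2]
tool_rot: [0.701, 0.713, 0.001, 0.0]
wrist_force: [0.1, 0.5, 3.7]
finger_gap: 0.12
grip_force: 50.0
```

Request:
send_rows(series=[[[0, 0, 0.002], [0, 0, 0], -1], [[0, 0, 0.004], [0, 0, 0], -1], [[0, 0, 0.004], [0, 0, 0], -1]])

```text
clock: 12.08
tcp_pos: [562.1, 91.7, 111.5]
tool_rot: [0.701, 0.713, 0.0, 0.0]
wrist_force: [-0.2, 0.9, 4.7]
finger_gap: 0.119
grip_force: 50.0
```

Request:
send_rows(series=[[[0, 0, 0.002], [0, 0, 0], -1], [[0, 0, 0.004], [0, 0, 0], -1], [[0, 0, 0.004], [0, 0, 0], -1]])

```text
clock: 12.33
tcp_pos: [561.9, 91.7, 109.0]
tool_rot: [0.701, 0.713, -0.0, -0.0]
wrist_force: [-0.1, 0.6, -1.6]
finger_gap: 0.125
grip_force: 50.0
```

Request:
send_rows(series=[[[0, 0, 0.002], [0, 0, 0], -1], [[0, 0, 0.004], [0, 0, 0], -1], [[0, 0, 0.004], [0, 0, 0], -1]])

```text
clock: 12.58
tcp_pos: [561.8, 91.7, 107.1]
tool_rot: [0.701, 0.713, -0.0, -0.0]
wrist_force: [0.1, 0.6, 3.2]
finger_gap: 0.122
grip_force: 50.0
```

Request:
send_rows(series=[[[0, 0, 0.002], [0, 0, 0], -1], [[0, 0, 0.003], [0, 0, 0], -1], [[0, 0, 0.003], [0, 0, 0], -1]])

```text
clock: 12.83
tcp_pos: [562.2, 91.8, 106.5]
tool_rot: [0.701, 0.713, 0.0, 0.0]
wrist_force: [-0.2, 1.5, 7.0]
finger_gap: 0.121
grip_force: 50.0
```

Request:
send_rows(series=[[[0, 0, 0.002], [0, 0, 0], -1], [[0, 0, 0.003], [0, 0, 0], -1], [[0, 0, 0.003], [0, 0, 0], -1]])

```text
clock: 13.08
tcp_pos: [562.5, 91.8, 106.4]
tool_rot: [0.701, 0.713, 0.001, 0.001]
wrist_force: [-2.6, 0.8, 14.6]
finger_gap: 0.122
grip_force: 50.0
```

Request:
send_rows(series=[[[0, 0, 0.001], [0, 0, 0], -1], [[0, 0, 0.002], [0, 0, 0], -1], [[0, 0, 0.002], [0, 0, 0], -1]])

```text
clock: 13.33
tcp_pos: [562.6, 91.8, 106.3]
tool_rot: [0.701, 0.713, 0.001, 0.001]
wrist_force: [-4.4, -0.2, 18.1]
finger_gap: 0.123
grip_force: 50.0
```

Request:
send_rows(series=[[[0, 0, -0.003], [0, 0, 0], -1], [[0, 0, -0.006], [0, 0, 0], -1], [[0, 0, -0.008], [0, 0, 0], -1], [[0, 0, -0.008], [0, 0, 0], -1]])

```text
clock: 13.67
tcp_pos: [562.1, 91.7, 107.5]
tool_rot: [0.701, 0.713, 0.0, 0.0]
wrist_force: [0.7, 0.1, 3.3]
finger_gap: 0.123
grip_force: 50.0
```

Request:
send_rows(series=[[[0, 0, 0], [0, 0, 0], -0.4], [[0, 0, 0], [0, 0, 0], -0.4], [[0, 0, 0], [0, 0, 0], -0.4], [[0, 0, 0], [0, 0, 0], -0.4], [[0, 0, 0], [0, 0, 0], -0.4], [[0, 0, 0], [0, 0, 0], -0.4]])

```text
clock: 14.17
tcp_pos: [561.8, 91.6, 107.1]
tool_rot: [0.701, 0.713, -0.0, -0.0]
wrist_force: [0.7, 0.9, 0.2]
finger_gap: 0.299
grip_force: 0.0
```

Request:
send_rows(series=[[[0, 0, -0.03], [0, 0, 0], -0.4], [[0, 0, -0.08], [0, 0, 0], -0.4], [[0, 0, -0.15], [0, 0, 0], -0.4], [[0, 0, -0.2], [0, 0, 0], -0.4], [[0, 0.0, -0.25], [0, 0, 0], -0.4], [[0, 0, -0.25], [0, 0, 0], -0.4]])

```text
clock: 14.67
tcp_pos: [564.6, 92.1, 238.0]
tool_rot: [0.701, 0.713, 0.004, 0.003]
wrist_force: [0.5, -0.0, 0.3]
finger_gap: 0.303
grip_force: 0.0
```

Run:
```python
from h import *
from workcell import *
s=state();I=[];print(s['clock'],s['tcp_pos'],s['wrist_force'],s['finger_gap'])
for n in('scene','side'):
    f=grab_frame(n);P=cloud(f);hsv=cv2.cvtColor(f['color'],cv2.COLOR_RGB2HSV)
    near=np.linalg.norm(P[...,:2]-[561.5,91.1],axis=-1)<45
    p=sel(P,near&(hsv[...,1]<70)&(f['range_z']>0),95,145);print(n,len(p),p[:,2].max(),np.median(sel(p[None],np.ones((1,len(p)),bool),p[:,2].max()-8,200),0),rect(p))
    if n=='scene': print('figure',rect(rob(sel(P,box(P,f,(400,115,460,200)),100,215))))
    q=np.array([561.5,91.1,95]);c=f['R']@q+f['t'];u,v=(c[:2]/c[2]*f['fx']+[f['cx'],f['cy']]).astype(int)
    I.append(cv2.resize(f['color'][v-45:v+35,u-40:u+40,::-1],(400,400),interpolation=cv2.INTER_CUBIC))
cv2.imwrite('pics/both6.png',np.hstack(I))
```

```text
14.6667 [564.59252443  92.08557872 237.98034069] [ 0.54596594 -0.02829231  0.33895211] 0.30298113403788585
scene 178 126.83553098018409 [565.72042502  87.33814824 122.78168087] (array([563.7,  89.4]), array([13.6, 57.9]), 0.63)
figure (array([738. , 171.6]), array([56.4, 32.9]), 16.42)
side 180 128.59213898707378 [560.19562385  88.60737589 125.24544769] (array([561.3,  88.7]), array([12.5, 56. ]), 1.1)
```

View pics/both6.png

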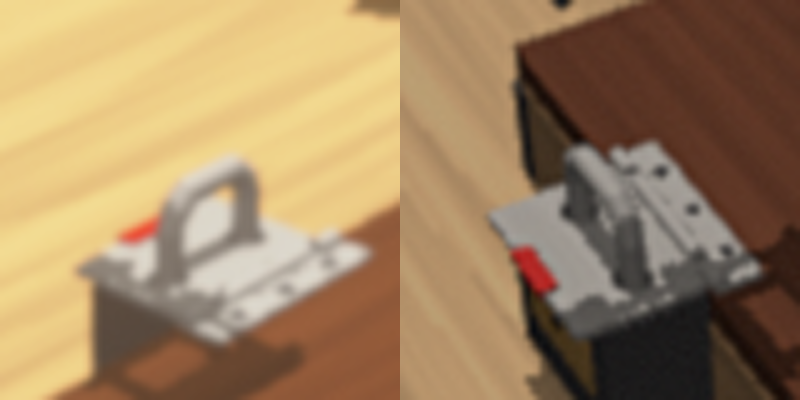

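Both views show the shackle seated and level through the flat flap. The crown is at (205,175) left and (605,170) right. Its top is about 125 mm up: 122 mm at the hard bottom plus the 2 mm rise expected after a click, against about 147 mm if unlatched. The figure hasn't moved.

```bash
python3 -c "
from workcell import robot;print(robot.finish_job())"
```

```text
the job is handed in; nothing more can be done
None
```

The chest is locked and the job is handed in: the flap is flat, the shackle clicked in and stayed down after release, pressing read at most about 18 N, the figure did not move, and it took about 15 s.

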